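Gauge a turbocharger rotor journal on a go / no-go snap gauge

TASK

Check the journal of the tall turbine rotor that stands on the rubber mat, using the double-ended snap gauge on its stand: keeping the rotor upright, push its journal sideways through the wider (go) gap until it stands clear behind the anvils, draw it out again, then press the journal lightly, for about a second, into the mouth of the narrower (no-go) gap, which must stop it at both anvils; never force it. It is then good: set it down gently, standing on its wheel, in the free pocket of the wooden tray of passed rotors, let go, and do not disturb the short rotor, the oil bottle or the rotor that has passed.

Things in the scene. Friction and masses are not known exactly. Their poses are not given: they have to be found in the camera images.
- rotor: tall rotor to gauge: bare steel turbine wheel with shaft, 0.4 to 0.75 kg, standing on its wheel on the mat (4 mm thick). Origin: centre of its underside; z up the shaft; round, so yaw means nothing. From the bottom: wheel diameter 72 mm, 42 mm high; boss diameter 26, 42 to 52 mm; journal (gauged) diameter 20, 52 to 114 mm; stub shaft diameter 14, 114 to 170 mm (hold it there)
- journal (a point): middle of the rotor's journal, on the axis, 83 mm above the rotor's underside
- gauge: snap gauge fixed to the bench: level grey frame 184 x 72 mm, underside 92 and top 108 mm up (nut in the middle to 118), on a column of diameter 28 mm with a foot 90 x 90 mm, 10 mm high, so in a gap the wheel must be 11 to 38 mm off the bench. Origin: on the bench under its middle; x along the frame to the go end, -x to the no-go end; turned any way. Each end is a fork with two steel anvils
- go_mouth (a point): centre of the go gap's mouth, level with the anvils' outer ends: 92 mm from the middle along the gauge's +x, 100 mm above the bench. Gap 23 mm wide, anvils 12 mm long with rounded edges, square outer frame corners. Behind them the fork is 30 mm wide up to 42 mm inside the mouth. The journal is clear behind the anvils when its axis is 22 to 32 mm inside this point
- nogo_mouth (a point): centre of the no-go gap's mouth: 92 mm from the middle along the gauge's -x, 100 mm above the bench. Gap 16 mm wide, outer frame corners bevelled. The anvils' rounded edges (radius 3 mm) stop the journal when its axis is still about 4 mm outside this point; the anvils do not give
- tray: fixed wooden tray of passed rotors, 216 x 112 mm and 30 mm high, walls and floor 8 mm thick, with a cross wall in the middle: two pockets 96 mm square; turned any way. Origin: centre of its underside on the bench; x along its length, the free pocket on the +x side
- free_pocket (a point): centre of the floor of the free pocket, 8 mm above the bench, 52 mm from the tray's middle
- passed_rotor: a rotor just like the one to be gauged (wheel 72 mm, 170 mm tall), loose, standing in the tray's other pocket. Origin: centre of its underside. Leave it alone
- short_rotor: a smaller rotor, loose, standing on its wheel on the mat: wheel diameter 62 mm and 34 mm high, 123 mm tall in all, shaft diameter 16 mm and less. Origin: centre of its underside. Leave it alone
- oil_bottle: closed grey oil bottle, loose, standing on the mat, diameter 54 mm, 150 mm tall. Origin: centre of its underside. Leave it alone
- bearing_housing: heavy dark cast-iron bearing housing, fixed beside the far end of the work: 98 mm tall, diameter 110 mm at the foot. Origin: centre of its underside. An obstacle
- backplates: stack of three aluminium backplates, fixed: diameter 116 mm, 48 mm high. Origin: centre of its underside. An obstacle
Things that resemble listed ones, but are neither listed nor needed, are in the scene too. Leave any red look-alike of the rotor alone. There is more than one size of the tray; the job needs the larger.

How it is judged:
On the way, in this order (a step that is already met when the one before it is completed fails the run):
1. the journal, upright and at the height of the frame, has passed right through the go gap and stands behind its anvils (x of journal in the frame of go_mouth between -0.04 and -0.017 m and y of journal in the frame of go_mouth between -0.008 and 0.008 m and z of journal in the frame of go_mouth between -0.026 and 0.026 m and angle between rotor's own z axis and vertical below 0.2 rad), for 0.1 s.
2. the journal has then been pressed (more than 1 N, for 0.3 s) into the mouth of the no-go gap and is stopped there by its anvils (x of journal in the frame of nogo_mouth between -0.008 and 0.003 m and y of journal in the frame of nogo_mouth between -0.005 and 0.005 m and z of journal in the frame of nogo_mouth between -0.026 and 0.026 m and angle between rotor's own z axis and vertical below 0.2 rad and contact force between rotor and gauge above 1 N), for 0.3 s.
At the end, for the whole second after the job is handed in: the gauged rotor stands upright (within 0.05 rad) and still on the floor of the tray's free pocket, let go; the short rotor, the oil bottle and the passed rotor are within 20 mm of where they began (x of rotor in the frame of free_pocket between -0.016 and 0.016 m and y of rotor in the frame of free_pocket between -0.016 and 0.016 m and z of rotor in the frame of free_pocket below 0.004 m and angle between rotor's own z axis and vertical below 0.05 rad and linear speed of rotor below 0.02 m/s and distance of each of short_rotor, oil_bottle, passed_rotor from where it was at the start of the episode below 0.02 m); the robot touches nothing.
It fails at once if the rotor is forced against the gauge (more than 25 N) (contact force between rotor and gauge above 25 N).
It fails at once if the rotor is not kept upright (tilted more than 0.25 rad) (angle between rotor's own z axis and vertical above 0.25 rad).
It fails at once if the rotor is dropped (falls free faster than 0.5 m/s, about 13 mm) (contact force between rotor and anything else below 0.05 N and linear speed of rotor above 0.5 m/s).
It fails at once if the short rotor, the oil bottle or the passed rotor is knocked (moved over 20 mm or tipped over 0.3 rad) (distance of any of short_rotor, oil_bottle, passed_rotor from where it was at the start of the episode above 0.02 m or angle between any of short_rotor, oil_bottle, passed_rotor's own z axis and vertical above 0.3 rad).
It also fails if it takes over 64 s, if anything falls off the work surface, if the arm or the gripper's body presses on something with over 40 N, if the wrist force passes 120 N, or if a joint passes its speed limit or range.

ROBOT

A 6-joint arm with a two-finger parallel gripper is mounted at the origin on the work surface. World frame = base frame: x ahead of the robot, y to its left, z up, the work surface at z = 0. Lengths are in m, angles in rad, forces in N, time in s.
With the tool pointing down it reaches from about 0.35 to 0.975 m from the base axis. Payload 4.9 kg.
Tool frame: the origin (TCP) lies midway between the tips of the shut fingers; the grasp point (between the pads) lies 19 mm behind it; x points along the fingers, y is the direction in which the jaws open and shut, and the axes are right-handed (so a half turn about x gives the same grasp; the last joint's range is limited). The gripper opens to 85 mm and grips with 20 to 120 N. Pads are 22 mm wide; open, the fingers measure 114 mm over their backs; the gripper's body (76 mm by 85 mm) begins 54 mm behind the grasp point. The pads swing forward as they close: fully open they stand 13 mm farther back than shut.
Start: joints at [1.156, 0.053, 1.613, -0, 1.476, -0.119], TCP at [0.182, 0.598, 0.231] pointing down, gripper open.
Joint ranges: [-3.01, 3.01], [-1.01, 2.22], [0.06, 2.58], [-1.02, 4.17], [0.09, 2.62], [-3.14, 3.14]. Speed limits (rad/s): [2.57, 2.57, 3.14, 3.14, 3.14, 3.14].

INTERFACE

Orientations are given as a unit quaternion [w, x, y, z].
In Python, from plant import manip gives the robot as it stands.
- The arm moves only by the tool send_rows, never from a script. Its argument "motion" is a list that holds one entry, the list of rows, each a list of 6 numbers: the shift along the world's x, y, z in cm, then the turn, a rotation vector about the world's x, y, z in rad. A call has 1 to 12 rows; each row shifts and turns the commanded pose from where the row before left it; what a row does not reach is not made up. A row lasts 1/12 s, in which the tool goes at most 41.7 mm and 7.16 degrees, less where a joint would pass 70% of its speed; a pose out of reach is approached as far as the arm can. A call with a gripper value outside its range is refused whole. "fingers" is the closure, from 0 (fully open) to 1 (shut), set as the call begins (left out, the last holds). The fingers move at their own pace and stop on an object; the grip force is fixed at half the most. Time passes only in rows, so rows that do not move let the fingers close. It gives the time, the measured TCP pose, the force and the opening at its end, in the units of the state.
- manip.state(): the state, without advancing time (a new reading comes with each control period).
- manip.grab_frame(name): name is "scene" or "top" or "wrist"; returns the picture (384x512x3 uint8, red, green, blue); there is no depth.
- manip.calibration(name): a dict with "mtx" (3x3 intrinsics, pixels), "cam_to_world" (4x4, takes a point from camera to world coordinates); the wrist camera has in their place "hand_eye" (4x4, takes a point from camera to tool coordinates, whose origin is the TCP and whose axes are the tool frame's). Camera axes: x right, y up, looking along -z (the intrinsics and any distortion apply to the point x, -y, -z); pixel columns grow to the right and rows downward; lengths in m; the calibration is good to about 2 mm. The wrist camera is an equidistant fisheye: a pixel r from the principal point sees the ray r / f radians off the axis. A picture is of the moment at which its call begins: read the wrist's pose just before it. calibration takes no time and is no camera call.
- manip.job_done(): hands the job in, once; it reports no verdict.
Trained networks look in the newest picture that a camera, given by its name, has taken for a name from the list of things; names that differ only in an ending like _2 or _b are one class to them, and where a whole thing is asked for, a point or a joint stands for the part that bears it (a point fixed in the world has none). Each returns a list of dicts, best first, with "confidence" (0 to 1); they miss things now and then, are a little off and sometimes report something else, mostly with a low value. They report only what shows in the picture. A call takes as long as a camera call. They do not tell look-alikes from the thing itself.
- manip.boxes_of(query, camera): "centre" ([x, y, z] in m, in the coordinates of the camera as it stood for that picture, good to about 4 mm: the middle of the surface that is visible of it).
- manip.trace(query, camera): "region" (384x512 bool, what is visible of it).
- manip.landmark_of(query, camera): "centre" ([x, y, z] in m, in the coordinates of the camera as it stood for that picture, good to about 4 mm: a listed point, or the origin of a listed thing).
The state is a dict: "time": time; "joint_pos": joint angles; "joint_vel": joint speeds; "joint_efforts": joint torques, N m; "tool_pos": TCP position; "tool_rot": TCP orientation; "contact_force": force on the tool from outside, world axes, zero at the start; "ft_torque": the same for the moment, N m; "gripper_width": opening from 0.0 (shut) to 1.0 (fully open).
Only numpy, scipy, OpenCV 4.12 (cv2) and the standard library are available. Lean on these libraries where they do the work, as an engineer would, in place of code of your own. Each camera call takes 0.05 s, during which the arm holds its last target.

## Working session

There is one attempt and no reset: what is moved stays moved. The work goes in short steps, Python scripts to look and compute and a tool call to move; the robot and the scene stay as the last step left them, time stands still between calls to the robot, and variables do not carry over. Pictures are saved under pics/ and viewed, and the job is handed in when it is done.

Besides the shell and the picture viewer there is one more tool, called by a JSON object that holds its "fn" and its "kwargs". send_rows: Moves the arm, as the interface text tells. Its arguments: {"type":"object","properties":{"motion":{"type":"array","items":{"type":"array","items":{"type":"array","items":{"type":"number"}}}},"fingers":{"type":"number"}},"required":["motion"]}

```bash
mkdir -p pics; ls
python3 - <<'E'
from plant import manip
import cv2
print(manip.state())
for n in ["scene","top","wrist"]:
    im=manip.grab_frame(n); cv2.imwrite(f"pics/{n}0.png",im[:,:,::-1])
    print(n,manip.calibration(n))
E
```

```text
pics
{'time': 0.0, 'joint_pos': array([ 1.15599569e+00,  5.33466416e-02,  1.61428331e+00,  2.59731379e-05,
        1.47598180e+00, -1.18970214e-01]), 'joint_vel': array([-0.00056568,  0.00029194, -0.00085243, -0.00133974,  0.00030175,
       -0.00065447]), 'joint_efforts': array([ 2.75600087e-04, -3.93671215e+01, -3.70179391e+01, -1.20473242e-04,
        6.86994754e-03,  6.38693407e-06]), 'tool_pos': array([0.18193518, 0.59729339, 0.23007573]), 'tool_rot': array([ 0.69918794,  0.10352551,  0.69958211, -0.10489786]), 'contact_force': array([ 0.5005591 , -0.39958566, -0.48600038]), 'ft_torque': array([-0.01468808, -0.01499921,  0.02400583]), 'gripper_width': 0.9976661404987534}
scene {'mtx': array([[368.55370093,   0.        , 254.55111464],
       [  0.        , 368.55370093, 193.92874221],
       [  0.        ,   0.        ,   1.        ]]), 'cam_to_world': array([[-0.22543227, -0.5710237 ,  0.78937458,  1.43039805],
       [ 0.97425172, -0.12902976,  0.18489159,  0.30121403],
       [-0.00372467,  0.81073007,  0.5854083 ,  0.79646672],
       [ 0.        ,  0.        ,  0.        , 
[... 267 characters left out ...]
[-0.99927294,  0.02060372,  0.03207928,  0.09362736],
       [ 0.03461008,  0.13729731,  0.98992504,  1.12950981],
       [ 0.        ,  0.        ,  0.        ,  1.        ]])}
wrist {'mtx': array([[297.31863964,   0.        , 261.69303513],
       [  0.        , 297.31863964, 195.11507106],
       [  0.        ,   0.        ,   1.        ]]), 'hand_eye': array([[-4.86921977e-04,  2.87949065e-01, -9.57645602e-01,
        -1.41908399e-01],
       [ 9.99999547e-01, -6.42556049e-04, -7.01663714e-04,
        -3.14717415e-05],
       [-8.17384384e-04, -9.57645510e-01, -2.87948622e-01,
        -7.34553339e-02],
       [ 0.00000000e+00,  0.00000000e+00,  0.00000000e+00,
         1.00000000e+00]])}
```

View pics/scene0.png

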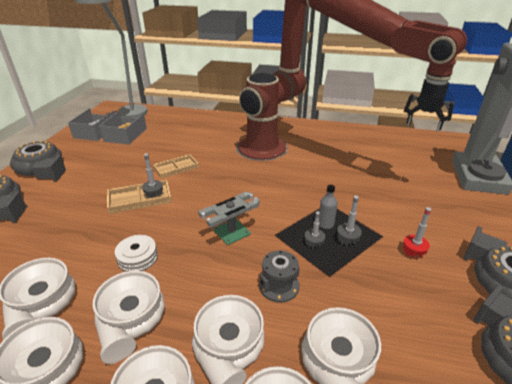

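View pics/top0.png

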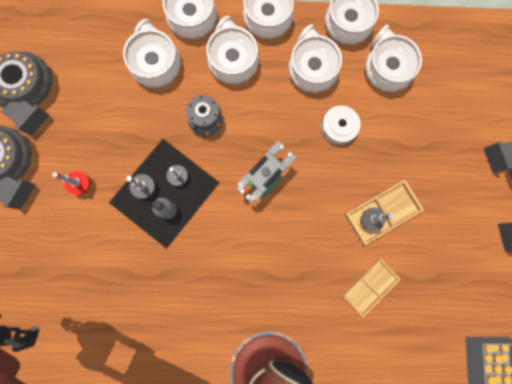

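View pics/wrist0.png

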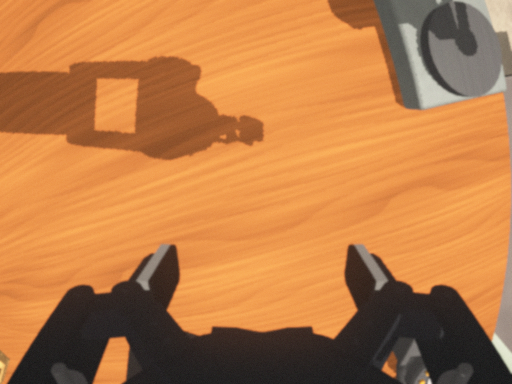

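```bash
cat > h.py <<'E'
from plant import manip
import numpy as np, cv2
from scipy.spatial.transform import Rotation as R
def c2w(n):
    c=manip.calibration(n)
    if n!='wrist': return c['cam_to_world'],c['mtx']
    s=manip.state(); q=s['tool_rot']; T=np.eye(4); T[:3,:3]=R.from_quat([q[1],q[2],q[3],q[0]]).as_matrix(); T[:3,3]=s['tool_pos']
    return T@c['hand_eye'],c['mtx']
def ray(n,u,v,M=None):
    T,K=c2w(n) if M is None else M
    x=(u-K[0,2])/K[0,0]; y=(v-K[1,2])/K[1,1]
    if n=='wrist':
        r=np.hypot(x,y); s=np.sin(r)/max(r,1e-9); d=np.array([x*s,-y*s,-np.cos(r)])
    else: d=np.array([x,-y,-1])
    return T[:3,3],T[:3,:3]@d
def pz(n,u,v,z,M=None):
    o,d=ray(n,u,v,M); return o+d*(z-o[2])/d[2]
def proj(n,p,M=None):
    T,K=c2w(n) if M is None else M
    q=np.linalg.inv(T)@np.append(p,1); x,y,z=q[0],-q[1],-q[2]
    if n=='wrist':
        r=np.hypot(x,y); t=np.arctan2(r,z); x,y=x/r*t,y/r*t
    else: x,y=x/z,y/z
    return np.array([K[0,0]*x+K[0,2],K[1,1]*y+K[1,2]])
E
python3 - <<'E'
from h import *
for n in ["scene","top"]:
    T,_=c2w(n); manip.grab_frame(n)
    for q in ["rotor","journal","gauge","go_mouth","nogo_mouth","tray","free_pocket","passed_rotor","short_rotor","oil_bottle","bearing_housing","backplates"]:
        for r in manip.landmark_of(q,n)[:5]:
            print(n,q,round(r['confidence'],2),(T@np.append(r['centre'],1))[:3].round(3))
E
```

```text
scene rotor 0.74 [0.536 0.387 0.001]
scene rotor 0.6 [ 0.548  0.585 -0.004]
scene journal 0.88 [0.543 0.393 0.088]
scene journal 0.74 [0.547 0.579 0.081]
scene journal 0.26 [0.471 0.314 0.004]
scene gauge 0.72 [0.578 0.022 0.003]
scene go_mouth 0.95 [ 0.65  -0.037  0.098]
scene go_mouth 0.55 [0.535 0.388 0.007]
scene go_mouth 0.2 [ 0.503 -0.394  0.008]
scene nogo_mouth 0.74 [0.51  0.087 0.101]
scene nogo_mouth 0.74 [ 0.453 -0.31   0.006]
scene tray 0.96 [ 0.477 -0.349  0.004]
scene tray 0.78 [ 0.25  -0.303 -0.003]
scene free_pocket 0.94 [ 0.506 -0.393  0.009]
scene free_pocket 0.78 [ 0.28  -0.33   0.007]
scene passed_rotor 0.56 [ 0.453 -0.309  0.007]
scene short_rotor 0.95 [0.575 0.286 0.003]
scene oil_bottle 0.97 [0.474 0.317 0.006]
scene bearing_housing 0.75 [0.766 0.211 0.004]
scene backplates 0.57 [ 0.754 -0.217 -0.001]
scene backplates 0.48 [ 0.456 -0.306  0.006]
top rotor 0.73 [ 0.535  0.392 -0.004]
top rotor 0.73 [ 0.543  0.587 -0.002]
top rotor 0.72 [ 0.5   -0.396  0.008]
top journal 0.77 [0.549 0.586 0.084]
top journal 0.68 [0.539 0.39  0.091]
top gauge 0.83 [ 0.579  0.024 -0.001]
top gauge 0.43 [ 0.76   0.216 -0.004]
top gauge 0.28 [ 0.534  0.388 -0.002]
top go_mouth 0.94 [ 0.645 -0.039  0.099]
top nogo_mouth 0.84 [0.511 0.086 0.1  ]
top tray 0.65 [ 0.483 -0.349 -0.002]
top tray 0.63 [ 0.249 -0.301 -0.002]
top tray 0.52 [ 0.578  0.025 -0.002]
top free_pocket 0.96 [ 0.278 -0.332  0.007]
top free_pocket 0.55 [ 0.503 -0.397  0.006]
top free_pocket 0.37 [ 0.761  0.213 -0.004]
top passed_rotor 0.82 [ 0.452 -0.308  0.006]
top passed_rotor 0.65 [0.509 0.086 0.099]
top short_rotor 0.85 [0.571 0.289 0.004]
top oil_bottle 0.69 [0.472 0.317 0.   ]
top bearing_housing 0.68 [ 0.759  0.211 -0.003]
top backplates 0.78 [ 0.751 -0.217  0.001]
```

Run:
```python
from h import *
s=manip.state(); q=s['tool_rot']; M=R.from_quat([q[1],q[2],q[3],q[0]]).as_matrix(); print(M.round(3),s['time'])
print('jaw yaw',np.degrees(np.arctan2(M[1,1],M[0,1])))
im=cv2.imread('pics/top0.png'); 
a=cv2.resize(im[130:215,225:310],(600,600),interpolation=cv2.INTER_CUBIC);cv2.imwrite('pics/z1.png',a)
```

```text
[[-0.     0.291  0.957]
 [-0.     0.957 -0.291]
 [-1.    -0.    -0.   ]] 1.45
jaw yaw 73.0525459181067
```

View pics/z1.png

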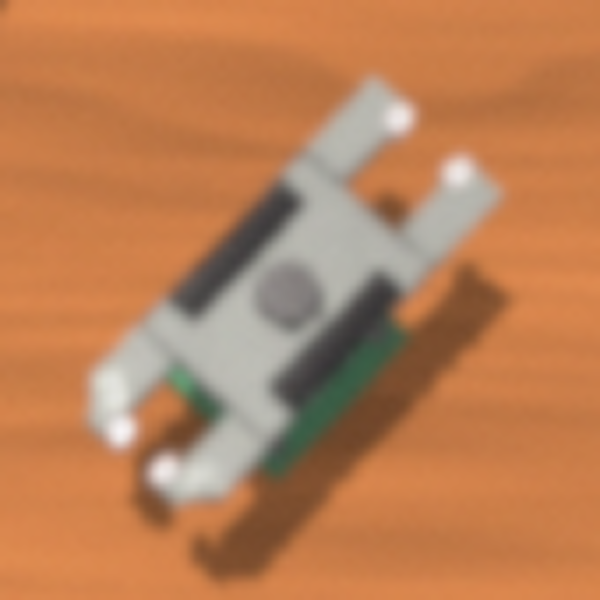

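{"fn": "send_rows", "kwargs": {"motion": [[[1.0,-0.6,0.3,0,0,-0.09],[2.0,-1.2,0.3,0,0,-0.12],[2.2,-1.3,0.3,0,0,-0.12],[2.2,-1.3,0.3,0,0,-0.12],[2.2,-1.3,0.3,0,0,-0.12],[2.2,-1.3,0.3,0,0,-0.12],[2.2,-1.3,0.3,0,0,-0.12],[2.2,-1.3,0.3,0,0,-0.12],[2.2,-1.3,0.3,0,0,-0.12],[2.2,-1.3,0.3,0,0,-0.12],[2.2,-1.3,0,0,0,-0.12],[2.2,-1.3,0,0,0,-0.12]]], "fingers": 0}}

```text
time: 2.45
tool_pos: [0.4333, 0.4492, 0.2618]
tool_rot: [0.464, 0.534, 0.464, -0.534]
contact_force: [1.6, -0.4, -1.1]
gripper_width: 0.998
```

{"fn": "send_rows", "kwargs": {"motion": [[[2.2,-1.3,0,0,0,-0.12],[2.2,-1.3,0,0,0,-0.12],[2.2,-1.3,0,0,0,-0.12],[2.2,-1.3,0,0,0,-0.12],[1.5,-0.8,0,0,0,-0.1],[0.8,-0.5,0,0,0,-0.0],[0,0,0,0,0,0]]]}}

```text
time: 3.03
tool_pos: [0.5445, 0.3837, 0.261]
tool_rot: [-0.294, -0.643, -0.293, 0.643]
contact_force: [0.8, 0.2, -0.1]
gripper_width: 1.0
```

```bash
cat > look.py <<'E'
from h import *
import sys
s=manip.state(); q=s['tool_rot']; M=R.from_quat([q[1],q[2],q[3],q[0]]).as_matrix()
print(s['time'],s['tool_pos'].round(4),'yaw',np.arctan2(M[1,1],M[0,1]).round(4),'xax',M[:,0].round(4),'F',s['contact_force'].round(2),'g',s['gripper_width'].round(3))
T=c2w('wrist')
im=manip.grab_frame('wrist'); cv2.imwrite(f'pics/{sys.argv[1]}.png',im[:,:,::-1])
np.savez(f'{sys.argv[1]}.npz',T=T[0],K=T[1])
for qn in sys.argv[2:]:
    for r in manip.landmark_of(qn,'wrist')[:3]:
        print(qn,round(r['confidence'],2),(T[0]@np.append(r['centre'],1))[:3].round(4))
E
python3 look.py w1 rotor journal short_rotor oil_bottle
```

```text
Traceback (most recent call last):
  File "look.py", line 4, in <module>
    print(s['time'],s['tool_pos'].round(4),'yaw',np.arctan2(M[1,1],M[0,1]).round(4),'xax',M[:,0].round(4),'F',s['contact_force'].round(2),'g',s['gripper_width'].round(3))
                                                                                                                                              ^^^^^^^^^^^^^^^^^^^^^^^^
AttributeError: 'float' object has no attribute 'round'
```

```bash
sed -i "s/s\['gripper_width'\].round(3)/round(s['gripper_width'],3)/" look.py
python3 look.py w1 rotor journal short_rotor oil_bottle
```

```text
3.0333 [0.5445 0.3837 0.261 ] yaw -0.7146 xax [-1.e-04 -4.e-04 -1.e+00] F [ 0.83  0.17 -0.13] g 1.0
rotor 0.9 [ 0.5468  0.5854 -0.0021]
rotor 0.75 [0.5331 0.39   0.0047]
journal 0.71 [0.5407 0.3884 0.0825]
journal 0.64 [0.5458 0.5851 0.082 ]
short_rotor 0.6 [0.5766 0.289  0.0036]
oil_bottle 0.85 [0.4714 0.3145 0.0045]
```

View pics/w1.png

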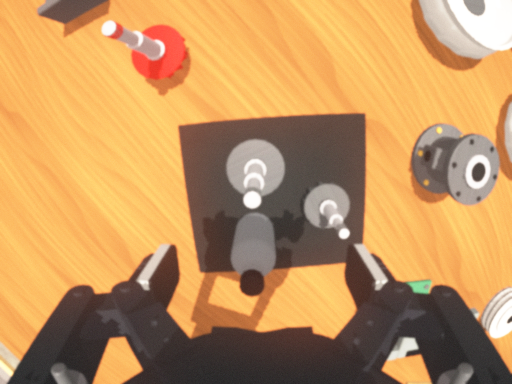

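Run:
```python
from h import *
d=np.load('w1.npz');M=(d['T'],d['K'])
im=cv2.imread('pics/w1.png'); cv2.imwrite('pics/w1z.png',cv2.resize(im[130:280,200:370],None,fx=4,fy=4,interpolation=cv2.INTER_CUBIC))
for uv,z in [((252,200),.174),((344,234),.127)]: print(pz('wrist',*uv,z,M).round(4))
im=cv2.imread('pics/top0.png'); cv2.imwrite('pics/t0z.png',cv2.resize(im[150:230,110:210],None,fx=6,fy=6,interpolation=cv2.INTER_CUBIC))
```

```text
[0.5387 0.3892 0.174 ]
[0.5753 0.2883 0.127 ]
```

View pics/w1z.png

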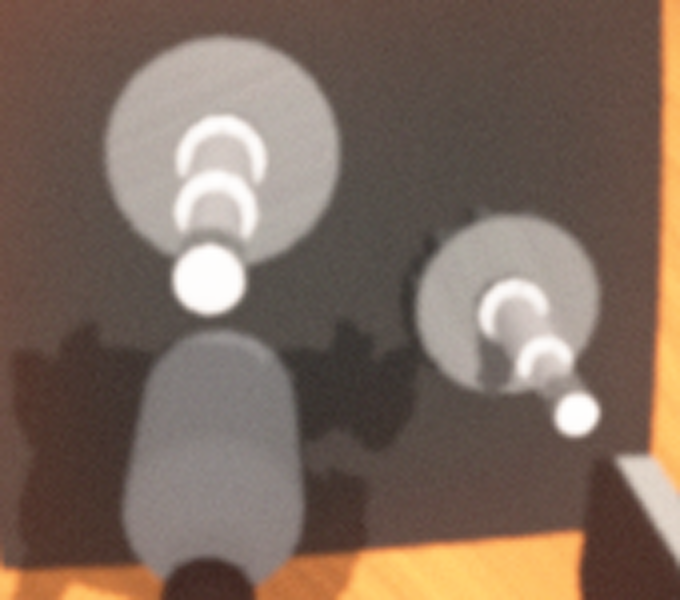

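View pics/t0z.png

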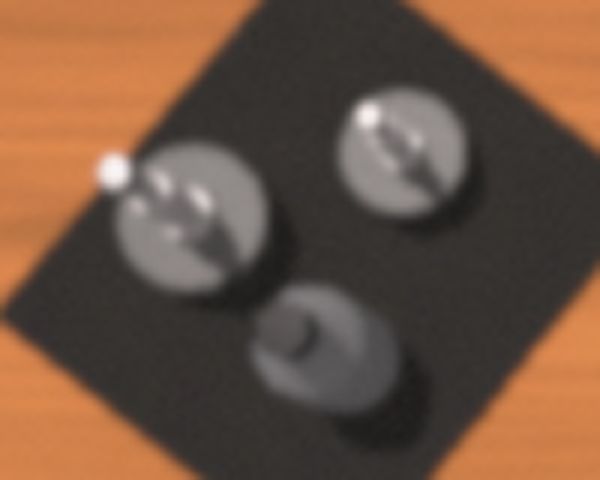

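{"fn": "send_rows", "kwargs": {"motion": [[[-0.35,0.3,-0.6,0,0,-0.012],[-0.3,0.28,-1.4,0,0,-0.012],[0,0,-2.0,0,0,0],[0,0,-2.0,0,0,0],[0,0,-2.0,0,0,0],[0,0,-2.0,0,0,0],[0,0,-1.5,0,0,0],[0,0,-1.0,0,0,0],[0,0,-0.6,0,0,0],[0,0,0,0,0,0]]]}}

```text
time: 4.12
tool_pos: [0.5357, 0.3904, 0.1284]
tool_rot: [-0.286, -0.646, -0.286, 0.648]
contact_force: [-0.4, -0.5, 1.1]
gripper_width: 1.001
```

```bash
python3 look.py w2
```

```text
4.1167 [0.5357 0.3904 0.1284] yaw -0.7388 xax [-0.0024 -0.0013 -1.    ] F [-0.37 -0.49  1.11] g 1.001
```

View pics/w2.png

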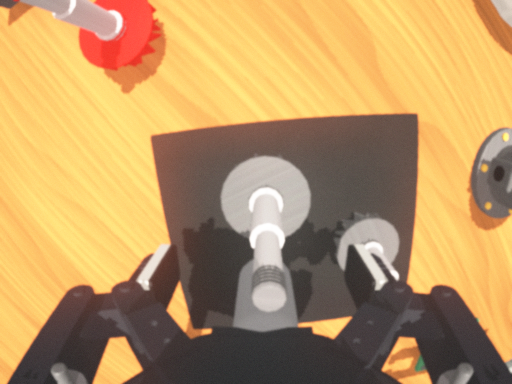

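Run:
```python
from h import *
d=np.load('w2.npz');M=(d['T'],d['K'])
t=manip.state()['tool_pos']
for uv,z in [((269,295),.174),((266,238),.118)]:
    p=pz('wrist',*uv,z,M); e=p-t; y=np.array([.739,-.673]); zz=np.array([-.673,-.739])
    print(p.round(4),'jaw',e[:2]@y,'z',e[:2]@zz)
```

```text
[0.5402 0.3911 0.174 ] jaw 0.0025716479346915553 z -0.0027856143678891008
[0.539  0.3905 0.118 ] jaw 0.0020593403456769946 z -0.001567200726612957
```

{"fn": "send_rows", "kwargs": {"motion": [[[0.35,0.0,0.15,0,0,0],[0,0,0,0,0,0],[0,0,0,0,0,0]]]}}

```text
time: 4.42
tool_pos: [0.5413, 0.3911, 0.1336]
tool_rot: [0.286, 0.648, 0.286, -0.646]
contact_force: [0.2, 0.3, -0.3]
gripper_width: 0.999
```

{"fn": "send_rows", "kwargs": {"motion": [[[0,0,0,0,0,0],[0,0,0,0,0,0],[0,0,0,0,0,0],[0,0,0,0,0,0],[0,0,0,0,0,0],[0,0,0,0,0,0],[0,0,0,0,0,0],[0,0,0,0,0,0],[0,0,0,0,0,0],[0,0,0,0,0,0]]], "fingers": 1}}

```text
time: 5.25
tool_pos: [0.5401, 0.3908, 0.1319]
tool_rot: [-0.286, -0.647, -0.286, 0.647]
contact_force: [-1.2, -0.3, 1.0]
gripper_width: 0.146
```

```bash
python3 look.py w3
```

```text
5.25 [0.5401 0.3908 0.1319] yaw -0.7389 xax [-1.e-04  1.e-04 -1.e+00] F [-1.18 -0.3   0.95] g 0.146
```

View pics/w3.png

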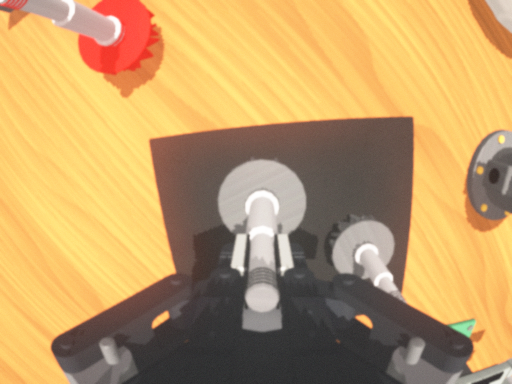

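{"fn": "send_rows", "kwargs": {"motion": [[[0,0,0.3,0,0,0],[0,0,0.7,0,0,0],[0,0,1.2,0,0,0],[0,0,1.6,0,0,0],[0,0,2.0,0,0,0],[0,0,2.0,0,0,0],[0,0,2.0,0,0,0],[0,0,2.0,0,0,0],[0,0,1.6,0,0,0],[0,0,1.2,0,0,0],[0,0,0.6,0,0,0],[0,0,0.0,0,0,0]]]}}

```text
time: 6.3
tool_pos: [0.5408, 0.3909, 0.2859]
tool_rot: [0.286, 0.648, 0.286, -0.646]
contact_force: [1.4, 1.2, -6.1]
gripper_width: 0.147
```

```bash
python3 look.py w4
```

```text
6.3 [0.5408 0.3909 0.2859] yaw -0.739 xax [ 0.0027  0.0014 -1.    ] F [ 1.38  1.19 -6.06] g 0.147
```

View pics/w4.png

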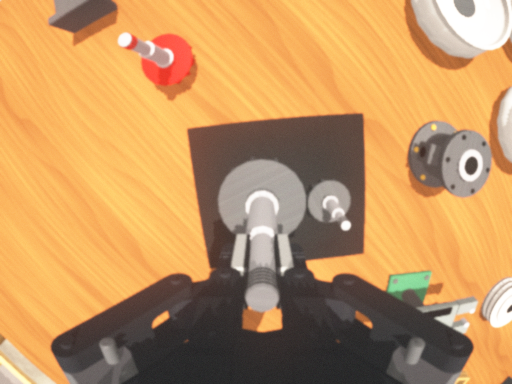

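{"fn": "send_rows", "kwargs": {"motion": [[[0.22,-0.69,0,0,0,0],[0.43,-1.37,0,0,0,0],[0.65,-2.05,0,0,0,0],[0.865,-2.74,0,0,0,0],[0.865,-2.74,0,0,0,0],[0.865,-2.74,0,0,0,0],[0.865,-2.74,0,0,0,0],[0.865,-2.74,0,0,0,0],[0.865,-2.74,0,0,0,0],[0.865,-2.74,0,0,0,0],[0.865,-2.74,0,0,0,0],[0.865,-2.74,0,0,0,0]]]}}

```text
time: 7.35
tool_pos: [0.6306, 0.1, 0.2822]
tool_rot: [-0.285, -0.646, -0.285, 0.648]
contact_force: [0.3, 1.4, -6.0]
gripper_width: 0.145
```

{"fn": "send_rows", "kwargs": {"motion": [[[0.865,-2.74,0,0,0,0],[0.865,-2.74,0,0,0,0],[0.865,-2.74,0,0,0,0],[0.865,-2.74,0,0,0,0],[0.865,-2.74,0,0,0,0],[0.65,-2.05,0,0,0,0],[0.43,-1.37,0,0,0,0],[0.22,-0.69,0,0,0,0],[0,0,0,0,0,0],[0,0,0,0,0,0]]]}}

```text
time: 8.18
tool_pos: [0.6869, -0.0747, 0.2832]
tool_rot: [-0.285, -0.647, -0.286, 0.647]
contact_force: [0.8, 0.1, -6.5]
gripper_width: 0.145
```

```bash
python3 look.py w5 gauge go_mouth nogo_mouth
```

```text
8.1833 [ 0.6869 -0.0747  0.2832] yaw -0.739 xax [-0.0013  0.0013 -1.    ] F [ 0.84  0.11 -6.52] g 0.145
gauge 0.88 [ 0.5768  0.0214 -0.0011]
go_mouth 0.86 [ 0.6484 -0.0379  0.1003]
nogo_mouth 0.66 [0.5111 0.0829 0.0995]
```

View pics/w5.png

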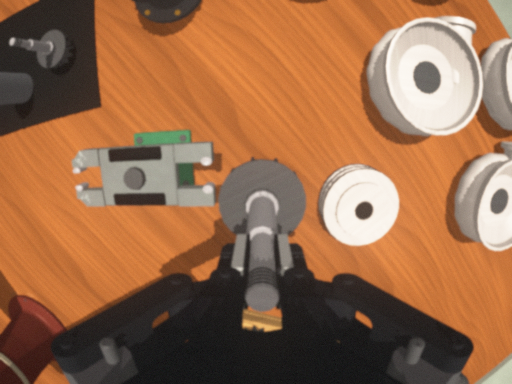

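{"fn": "send_rows", "kwargs": {"motion": [[[0,0,-0.5,0,0,0],[0,0,-1.2,0,0,0],[0,0,-2.0,0,0,0],[0,0,-2.0,0,0,0],[0,0,-2.0,0,0,0],[0,0,-2.0,0,0,0],[0,0,-1.6,0,0,0],[0,0,-1.2,0,0,0],[0,0,-0.8,0,0,0],[0,0,0,0,0,0],[0,0,0,0,0,0]]]}}

```text
time: 9.3
tool_pos: [0.6872, -0.075, 0.1506]
tool_rot: [-0.286, -0.647, -0.286, 0.647]
contact_force: [-0.2, 0.2, -5.8]
gripper_width: 0.143
```

```bash
python3 look.py w6 gauge go_mouth nogo_mouth journal
python3 - <<'E'
import cv2
im=cv2.imread('pics/w6.png'); cv2.imwrite('pics/w6z.png',cv2.resize(im[130:330,50:320],None,fx=2.9,fy=2.9,interpolation=cv2.INTER_CUBIC))
E
```

```text
9.3 [ 0.6872 -0.075   0.1506] yaw -0.7388 xax [-4.e-04  1.e-04 -1.e+00] F [-0.17  0.18 -5.78] g 0.143
gauge 0.69 [ 5.779e-01  1.900e-02 -5.000e-04]
gauge 0.55 [ 0.6839 -0.0759  0.0268]
go_mouth 0.68 [ 0.6501 -0.0419  0.0992]
nogo_mouth 0.72 [0.5105 0.0808 0.1015]
journal 0.64 [ 0.6858 -0.0771  0.1021]
```

View pics/w6z.png

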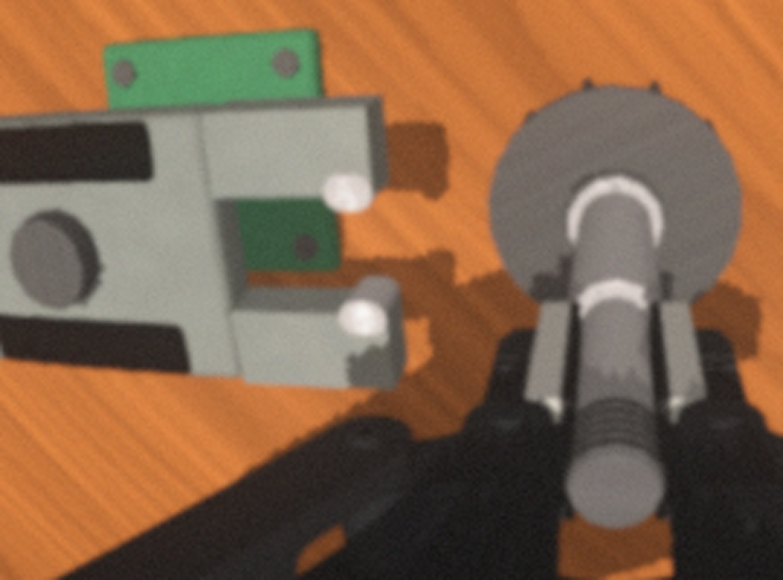

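Run:
```python
from h import *
d=np.load('w6.npz');M=(d['T'],d['K'])
P=lambda a,z: pz('wrist',a[0]/2.9+50-.3,a[1]/2.9+130-.3,z,M)
u=.1506-.128
for n,a,z in [('farcorner',(369,103),.108),('far1',(0,115),.108),('nearcorner',(392,388),.108),('near1',(0,360),.108),('rootfar',(216,198),.108),('rootnear',(236,306),.108),('nut',(58,252),.118),('tip',(615,487),u+.17),('wheel',(615,198),u+.042),('jtop',(613,312),u+.114),('anvF',(347,193),.108),('anvN',(362,318),.108)]:
    p=P(a,z); print(n,p.round(4))
p=np.array([P((615,487),u+.17),P((615,198),u+.042)])
F=lambda a:P(a,.108)[:2]
a=F((369,103))-F((0,115));b=F((392,388))-F((0,360))
print(np.arctan2(a[1],a[0]),np.arctan2(b[1],b[0]),'width',np.linalg.norm(F((369,103))-F((392,388))))
e=F((369,103))-F((392,388)); print('perp yaw',np.arctan2(e[1],e[0])-np.pi/2)
mid=(F((369,103))+F((392,388)))/2; nut=P((58,252),.118)[:2]; v=mid-nut; print('mid',mid,'nut-mid',np.linalg.norm(v),np.arctan2(v[1],v[0]))
```

```text
farcorner [ 0.6722 -0.0098  0.108 ]
far1 [0.5931 0.0625 0.108 ]
nearcorner [ 0.6229 -0.0626  0.108 ]
near1 [0.5282 0.0222 0.108 ]
rootfar [0.6265 0.0015 0.108 ]
rootnear [ 0.6081 -0.0202  0.108 ]
nut [0.5856 0.0233 0.118 ]
tip [ 0.6869 -0.0754  0.1926]
wheel [ 0.6888 -0.0732  0.0646]
jtop [ 0.6877 -0.0739  0.1366]
anvF [ 0.6529 -0.0207  0.108 ]
anvN [ 0.6318 -0.0445  0.108 ]
-0.74086443099351 -0.73011612394321 width 0.07220155975699889
perp yaw -0.7511760069960105
mid [ 0.64752464 -0.03621221] nut-mid 0.08585513844491345 -0.7652988368372206
```

{"fn": "send_rows", "kwargs": {"motion": [[[-0.2,0.18,0,0,0,0],[-0.5,0.45,0,0,0,0],[-0.6,0.55,0,0,0,0],[-0.6,0.55,0,0,0,0],[-0.6,0.55,0,0,0,0],[-0.3,0.27,0,0,0,0],[-0.16,0.14,0,0,0,0],[0,0,0,0,0,0],[0,0,0,0,0,0]]]}}

```text
time: 10.3
tool_pos: [0.6578, -0.0483, 0.151]
tool_rot: [0.286, 0.647, 0.286, -0.647]
contact_force: [-0.7, 0.5, -6.0]
gripper_width: 0.143
```

```bash
python3 look.py w7
python3 - <<'E'
import cv2
im=cv2.imread('pics/w7.png'); cv2.imwrite('pics/w7z.png',cv2.resize(im[130:330,100:370],None,fx=2.9,fy=2.9,interpolation=cv2.INTER_CUBIC))
E
```

```text
10.3 [ 0.6578 -0.0483  0.151 ] yaw -0.7389 xax [ 5.e-04 -3.e-04 -1.e+00] F [-0.66  0.46 -5.97] g 0.143
```

View pics/w7z.png

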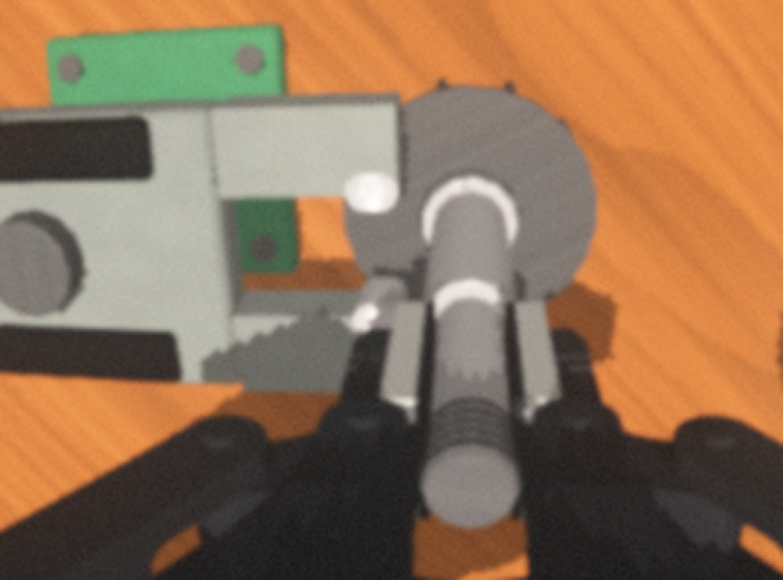

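Run:
```python
from h import *
d=np.load('w7.npz');M=(d['T'],d['K'])
P=lambda a,z: pz('wrist',a[0]/2.9+100-.3,a[1]/2.9+130-.3,z,M)
u=.151-.128; n=np.array([.673,.740]); g=np.array([.740,-.673])
for nm,a,z in [('farcorner',(399,97),.108),('rootfar',(216,198),.108),('rootnear',(232,318),.108),('tip',(470,487),u+.17),('wheel',(470,198),u+.042),('jtop',(467,312),u+.114),('anvF',(371,192),.108),('anvN',(366,315),.108)]:
    p=P(a,z); print(nm,p.round(4),'n',(p[:2]@n).round(4),'s',(p[:2]@g).round(4))
```

```text
farcorner [ 0.6725 -0.0091  0.108 ] n 0.4459 s 0.5037
rootfar [0.6249 0.0029 0.108 ] n 0.4228 s 0.4605
rootnear [ 0.6051 -0.0203  0.108 ] n 0.3922 s 0.4615
tip [ 0.6574 -0.0486  0.193 ] n 0.4064 s 0.5192
wheel [ 0.6595 -0.0465  0.065 ] n 0.4094 s 0.5193
jtop [ 0.6581 -0.047   0.137 ] n 0.4081 s 0.5186
anvF [ 0.6529 -0.0205  0.108 ] n 0.4242 s 0.4969
anvN [ 0.6306 -0.0415  0.108 ] n 0.3937 s 0.4946
```

{"fn": "send_rows", "kwargs": {"motion": [[[-0.3,0.27,0,0,0,0],[-0.37,0.34,0,0,0,0],[-0.3,0.27,0,0,0,0],[-0.22,0.2,0,0,0,0],[0,0,0,0,0,0]]]}}

```text
time: 10.77
tool_pos: [0.6461, -0.0368, 0.1512]
tool_rot: [0.286, 0.647, 0.286, -0.646]
contact_force: [2.0, 1.9, -6.7]
gripper_width: 0.147
```

{"fn": "send_rows", "kwargs": {"motion": [[[-0.15,0.13,0,0,0,0],[0,0,0,0,0,0],[0,0,0,0,0,0]]]}}

```text
time: 11.02
tool_pos: [0.6451, -0.0358, 0.1515]
tool_rot: [0.286, 0.648, 0.286, -0.646]
contact_force: [4.8, 2.1, -6.1]
gripper_width: 0.15
```

```bash
python3 look.py w8
python3 - <<'E'
import cv2
im=cv2.imread('pics/w8.png'); cv2.imwrite('pics/w8z.png',cv2.resize(im[130:330,100:370],None,fx=2.9,fy=2.9,interpolation=cv2.INTER_CUBIC))
E
```

```text
11.0167 [ 0.6451 -0.0358  0.1515] yaw -0.7389 xax [ 2.4e-03  6.0e-04 -1.0e+00] F [ 4.8   2.15 -6.08] g 0.15
```

View pics/w8z.png

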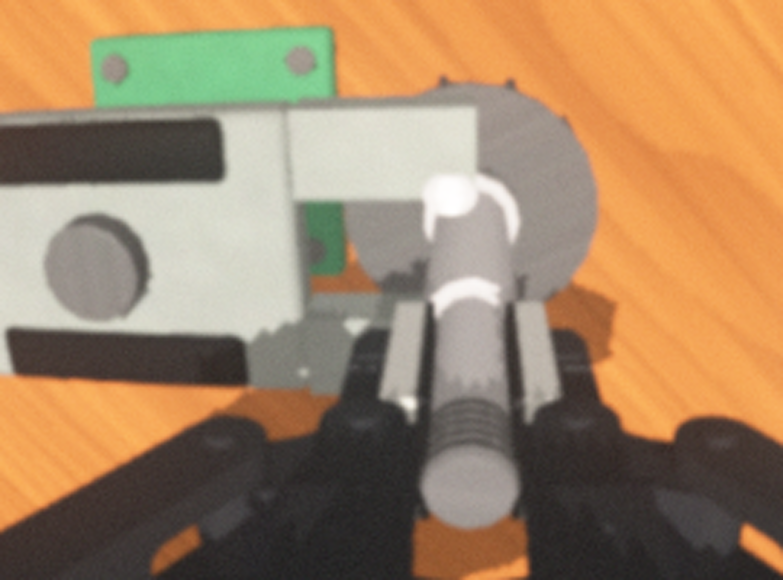

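{"fn": "send_rows", "kwargs": {"motion": [[[0.07,0.07,0,0,0,0],[0,0,0,0,0,0],[0,0,0,0,0,0]]]}}

```text
time: 11.32
tool_pos: [0.6452, -0.0355, 0.1512]
tool_rot: [0.286, 0.647, 0.286, -0.647]
contact_force: [3.4, 1.4, -4.4]
gripper_width: 0.145
```

{"fn": "send_rows", "kwargs": {"motion": [[[0.04,0.04,0,0,0,0],[0,0,0,0,0,0],[0,0,0,0,0,0]]]}}

```text
time: 11.57
tool_pos: [0.6451, -0.035, 0.1506]
tool_rot: [-0.286, -0.647, -0.286, 0.647]
contact_force: [1.3, 0.6, -5.4]
gripper_width: 0.146
```

Contact nearly gone; advance further.

{"fn": "send_rows", "kwargs": {"motion": [[[-0.15,0.13,0,0,0,0],[-0.22,0.2,0,0,0,0],[0,0,0,0,0,0],[0,0,0,0,0,0]]]}}

```text
time: 11.9
tool_pos: [0.6409, -0.0312, 0.1504]
tool_rot: [-0.285, -0.646, -0.286, 0.647]
contact_force: [1.2, 2.7, -6.5]
gripper_width: 0.151
```

{"fn": "send_rows", "kwargs": {"motion": [[[-0.11,0.18,0,0,0,0],[-0.22,0.2,0,0,0,0],[0,0,0,0,0,0],[0,0,0,0,0,0]]]}}

```text
time: 12.23
tool_pos: [0.6376, -0.028, 0.1502]
tool_rot: [-0.286, -0.646, -0.286, 0.647]
contact_force: [-1.4, 0.5, -5.5]
gripper_width: 0.148
```

{"fn": "send_rows", "kwargs": {"motion": [[[-0.22,0.2,0,0,0,0],[-0.3,0.27,0,0,0,0],[-0.15,0.13,0,0,0,0],[0,0,0,0,0,0]]]}}

```text
time: 12.57
tool_pos: [0.6311, -0.0216, 0.1507]
tool_rot: [-0.286, -0.647, -0.286, 0.647]
contact_force: [0.2, 0.6, -6.5]
gripper_width: 0.144
```

{"fn": "send_rows", "kwargs": {"motion": [[[-0.22,0.2,0,0,0,0],[-0.22,0.2,0,0,0,0],[0,0,0,0,0,0],[0,0,0,0,0,0],[0,0,0,0,0,0]]]}}

```text
time: 12.98
tool_pos: [0.6273, -0.018, 0.1509]
tool_rot: [0.286, 0.647, 0.286, -0.647]
contact_force: [0.8, -0.3, -6.2]
gripper_width: 0.15
```

```bash
python3 look.py w9
python3 - <<'E'
import cv2
im=cv2.imread('pics/w9.png'); cv2.imwrite('pics/w9z.png',cv2.resize(im[130:330,100:370],None,fx=2.9,fy=2.9,interpolation=cv2.INTER_CUBIC))
E
```

```text
12.9833 [ 0.6273 -0.018   0.1509] yaw -0.7389 xax [ 2.e-04 -1.e-04 -1.e+00] F [ 0.77 -0.35 -6.24] g 0.15
```

View pics/w9z.png

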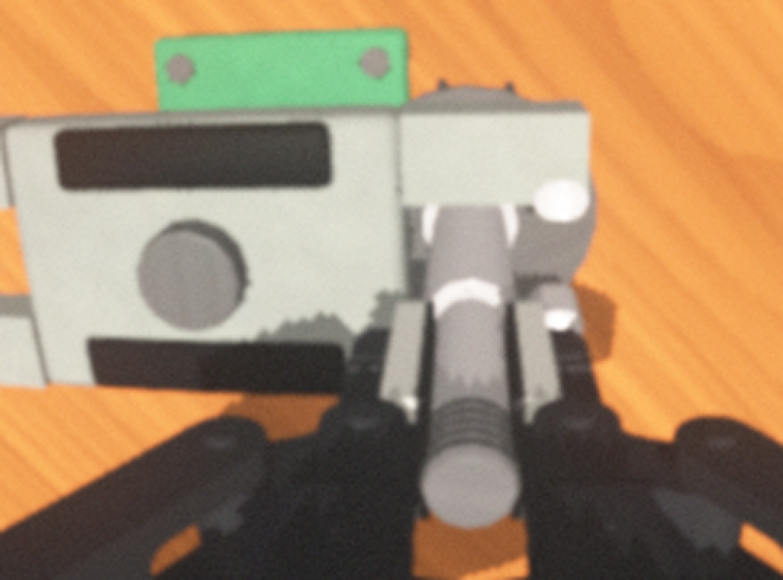

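{"fn": "send_rows", "kwargs": {"motion": [[[0.2,-0.18,0,0,0,0],[0.37,-0.34,0,0,0,0],[0.37,-0.34,0,0,0,0],[0.37,-0.34,0,0,0,0],[0,0,0,0,0,0]]]}}

```text
time: 13.45
tool_pos: [0.6414, -0.031, 0.151]
tool_rot: [0.286, 0.647, 0.285, -0.647]
contact_force: [-0.0, -0.4, -5.7]
gripper_width: 0.143
```

{"fn": "send_rows", "kwargs": {"motion": [[[0.37,-0.34,0,0,0,0],[0.44,-0.4,0,0,0,0],[0.44,-0.4,0,0,0,0],[0.52,-0.47,0,0,0,0],[0.74,-0.67,0,0,0,0],[0.9,-0.8,0,0,0,0],[0.74,-0.67,0,0,0,0],[0.44,-0.4,0,0,0,0],[0.2,-0.18,0,0,0,0],[0,0,0,0,0,0]]]}}

```text
time: 14.28
tool_pos: [0.6888, -0.0739, 0.1507]
tool_rot: [-0.285, -0.647, -0.285, 0.647]
contact_force: [1.3, -0.7, -6.7]
gripper_width: 0.147
```

{"fn": "send_rows", "kwargs": {"motion": [[[0,0,0.5,0,0,0],[0,0,1.2,0,0,0],[0,0,2.0,0,0,0],[0,0,2.3,0,0,0],[0,0,2.3,0,0,0],[0,0,2.0,0,0,0],[-0.3,0.27,1.4,0,0,0],[-0.8,0.73,0.8,0,0,0],[-1.4,1.27,0.3,0,0,0],[-2.0,1.82,0,0,0,0],[-2.0,1.82,0,0,0,0],[-2.0,1.82,0,0,0,0]]]}}

```text
time: 15.28
tool_pos: [0.601, 0.0055, 0.278]
tool_rot: [-0.285, -0.646, -0.286, 0.647]
contact_force: [0.6, 1.4, -6.4]
gripper_width: 0.147
```

{"fn": "send_rows", "kwargs": {"motion": [[[-2.0,1.82,0,0,0,0],[-2.0,1.82,0,0,0,0],[-2.0,1.82,0,0,0,0],[-2.0,1.82,0,0,0,0],[-2.0,1.82,0,0,0,0],[-1.6,1.45,0,0,0,0],[-1.0,0.9,0,0,0,0],[-0.6,0.55,0,0,0,0],[-0.15,0.1,0,0,0,0],[0,0,0,0,0,0]]]}}

```text
time: 16.12
tool_pos: [0.4697, 0.125, 0.2788]
tool_rot: [0.286, 0.647, 0.286, -0.647]
contact_force: [0.3, 0.3, -6.8]
gripper_width: 0.146
```

```bash
python3 look.py w10
```

```text
16.1167 [0.4697 0.125  0.2788] yaw -0.7386 xax [ 6.e-04 -5.e-04 -1.e+00] F [ 0.33  0.26 -6.77] g 0.146
```

View pics/w10.png

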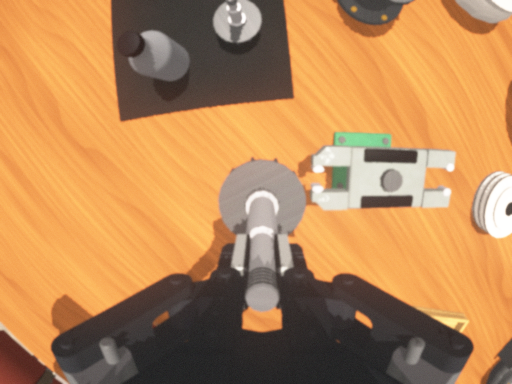

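{"fn": "send_rows", "kwargs": {"motion": [[[0,0,-0.5,0,0,0],[0,0,-1.2,0,0,0],[0,0,-2.0,0,0,0],[0,0,-2.0,0,0,0],[0,0,-2.0,0,0,0],[0,0,-2.0,0,0,0],[0,0,-1.6,0,0,0],[0.15,-0.13,-1.0,0,0,0],[0.4,-0.36,-0.5,0,0,0],[0.6,-0.55,0,0,0,0],[0.3,-0.28,0,0,0,0],[0,0,0,0,0,0]]]}}

```text
time: 17.17
tool_pos: [0.4863, 0.111, 0.1524]
tool_rot: [0.286, 0.648, 0.285, -0.646]
contact_force: [-0.2, 0.0, -6.4]
gripper_width: 0.148
```

```bash
python3 look.py w11 nogo_mouth journal
python3 - <<'E'
import cv2
im=cv2.imread('pics/w11.png'); cv2.imwrite('pics/w11z.png',cv2.resize(im[130:330,200:470],None,fx=2.9,fy=2.9,interpolation=cv2.INTER_CUBIC))
E
```

```text
17.1667 [0.4863 0.111  0.1524] yaw -0.7404 xax [ 3.3e-03 -2.0e-04 -1.0e+00] F [-0.18  0.04 -6.39] g 0.148
nogo_mouth 0.83 [0.5113 0.0833 0.1008]
journal 0.97 [0.4837 0.1083 0.1036]
```

View pics/w11z.png

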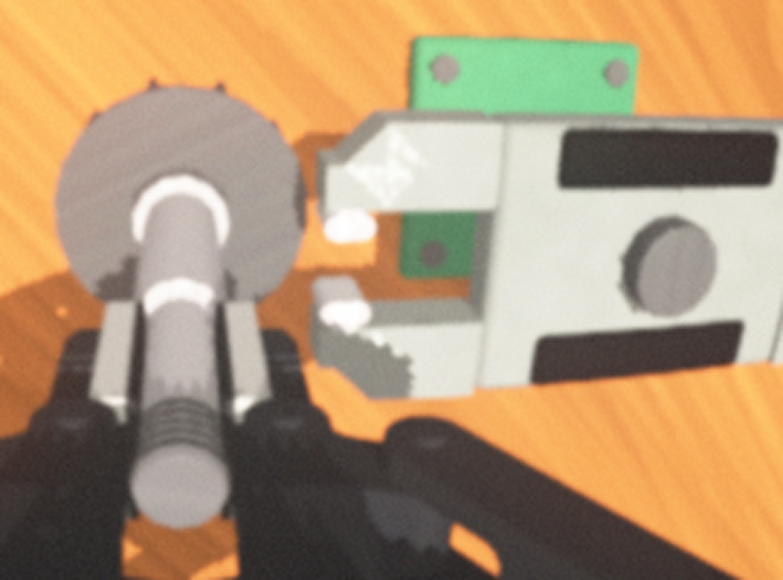

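Run:
```python
from h import *
n=np.array([.673,.740]); g=np.array([.740,-.673])
def run(f,ox,pts,tz):
    d=np.load(f);M=(d['T'],d['K']); u=tz-.128
    t=d['T'][:3,3]
    for nm,a,z in pts:
        z=z if z<.11 or z==.118 else z
        p=pz('wrist',a[0]/2.9+ox-.3,a[1]/2.9+130-.3,z if z>=0 else u-z,M); print(nm,p.round(4),'n',(p[:2]@n).round(4),'s',(p[:2]@g).round(4))
run('w11.npz',200,[('F',(350,226),.108),('N',(345,313),.108),('cF',(328,153),.108),('rootF',(474,211),.108),('rootN',(474,320),.108),('sideF',(780,130),.108),('sideN',(780,363),.108),('sideF2',(383,123),.108),('sideN2',(380,397),.108),('wheel',(181,198),-.042),('jtop',(180,312),-.114),('tip',(180,487),-.17)],.1524)
p=manip.state()['tool_pos'][:2]; print('tcp',p@n,p@g)
```

```text
F [0.5213 0.0907 0.108 ] n 0.418 s 0.3248
N [0.5066 0.0741 0.108 ] n 0.3958 s 0.325
cF [0.5286 0.1076 0.108 ] n 0.4354 s 0.3187
rootF [0.546  0.0729 0.108 ] n 0.4214 s 0.355
rootN [0.5294 0.0494 0.108 ] n 0.3928 s 0.3585
sideF [0.6269 0.0285 0.108 ] n 0.443 s 0.4447
sideN [ 0.5939 -0.0368  0.108 ] n 0.3725 s 0.4642
sideF2 [0.5425 0.1045 0.108 ] n 0.4424 s 0.3311
sideN2 [0.4986 0.049  0.108 ] n 0.3719 s 0.336
wheel [0.4885 0.1125 0.0664] n 0.412 s 0.2857
jtop [0.4871 0.1118 0.1384] n 0.4105 s 0.2853
tip [0.4858 0.1105 0.1944] n 0.4087 s 0.2851
tcp 0.40919363587090507 0.2837233654123544
```

{"fn": "send_rows", "kwargs": {"motion": [[[0.15,-0.25,0,0,0,0],[0.4,-0.42,0,0,0,0],[0.45,-0.45,0,0,0,0],[0.35,-0.35,0,0,0,0],[0.15,-0.15,0,0,0,0],[0,0,0,0,0,0],[0,0,0,0,0,0]]]}}

```text
time: 17.9
tool_pos: [0.4993, 0.0955, 0.1507]
tool_rot: [-0.285, -0.647, -0.286, 0.647]
contact_force: [0.5, 0.7, -6.5]
gripper_width: 0.146
```

```bash
python3 look.py w12
python3 - <<'E'
from h import *
n=np.array([.673,.740]); g=np.array([.740,-.673])
p=manip.state()['tool_pos'][:2]; print('tcp',p@n,p@g)
im=cv2.imread('pics/w12.png'); cv2.imwrite('pics/w12z.png',cv2.resize(im[130:330,150:420],None,fx=2.9,fy=2.9,interpolation=cv2.INTER_CUBIC))
E
```

```text
17.9 [0.4993 0.0955 0.1507] yaw -0.7394 xax [-5.e-04  2.e-04 -1.e+00] F [ 0.46  0.66 -6.55] g 0.146
tcp 0.4067103827486063 0.3050330243960675
```

View pics/w12z.png

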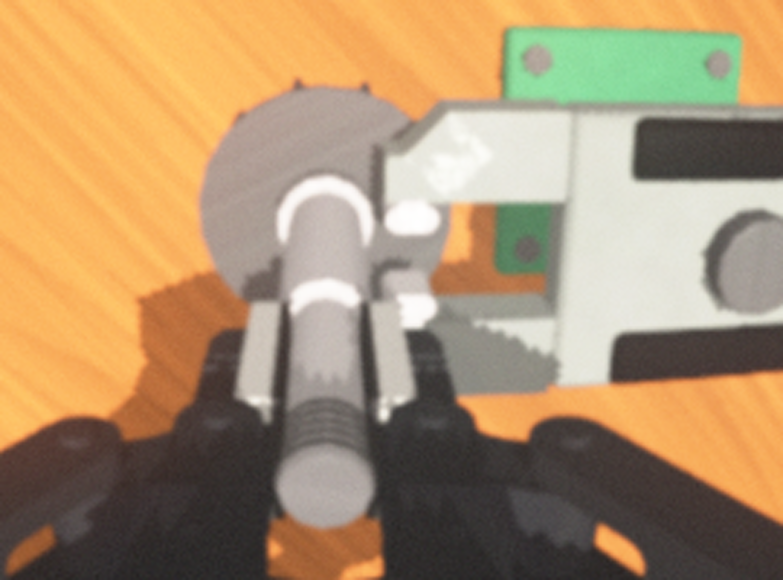

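{"fn": "send_rows", "kwargs": {"motion": [[[0.22,-0.19,0,0,0,0],[0.22,-0.19,0,0,0,0],[0.08,-0.07,0,0,0,0],[0,0,0,0,0,0],[0,0,0,0,0,0]]]}}

```text
time: 18.37
tool_pos: [0.5045, 0.0911, 0.1508]
tool_rot: [-0.286, -0.647, -0.286, 0.647]
contact_force: [0.9, 0.6, -5.9]
gripper_width: 0.143
```

{"fn": "send_rows", "kwargs": {"motion": [[[0.11,-0.1,0,0,0,0],[0.07,-0.07,0,0,0,0],[0,0,0,0,0,0],[0,0,0,0,0,0]]]}}

```text
time: 18.7
tool_pos: [0.5061, 0.0898, 0.1507]
tool_rot: [-0.285, -0.647, -0.286, 0.647]
contact_force: [-0.4, 2.6, -6.8]
gripper_width: 0.147
```

{"fn": "send_rows", "kwargs": {"motion": [[[0.09,-0.06,0,0,0,0],[0,0,0,0,0,0],[0,0,0,0,0,0],[0,0,0,0,0,0]]]}}

```text
time: 19.03
tool_pos: [0.5069, 0.0894, 0.1506]
tool_rot: [-0.285, -0.647, -0.286, 0.647]
contact_force: [-2.1, 5.9, -5.4]
gripper_width: 0.147
```

{"fn": "send_rows", "kwargs": {"motion": [[[0.04,0.04,0,0,0,0],[0,0,0,0,0,0],[0,0,0,0,0,0],[0,0,0,0,0,0]]]}}

```text
time: 19.37
tool_pos: [0.5075, 0.0894, 0.1506]
tool_rot: [-0.286, -0.647, -0.286, 0.647]
contact_force: [-1.4, 4.7, -6.0]
gripper_width: 0.148
```

```bash
python3 look.py w13
python3 - <<'E'
from h import *
n=np.array([.673,.740]); g=np.array([.740,-.673])
p=manip.state()['tool_pos'][:2]; print('tcp',p@n,p@g)
im=cv2.imread('pics/w13.png'); cv2.imwrite('pics/w13z.png',cv2.resize(im[130:330,150:420],None,fx=2.9,fy=2.9,interpolation=cv2.INTER_CUBIC))
E
```

```text
19.3667 [0.5075 0.0894 0.1506] yaw -0.739 xax [-3.e-04  4.e-04 -1.e+00] F [-1.38  4.66 -6.02] g 0.148
tcp 0.4076813814060067 0.31537909391743985
```

View pics/w13z.png

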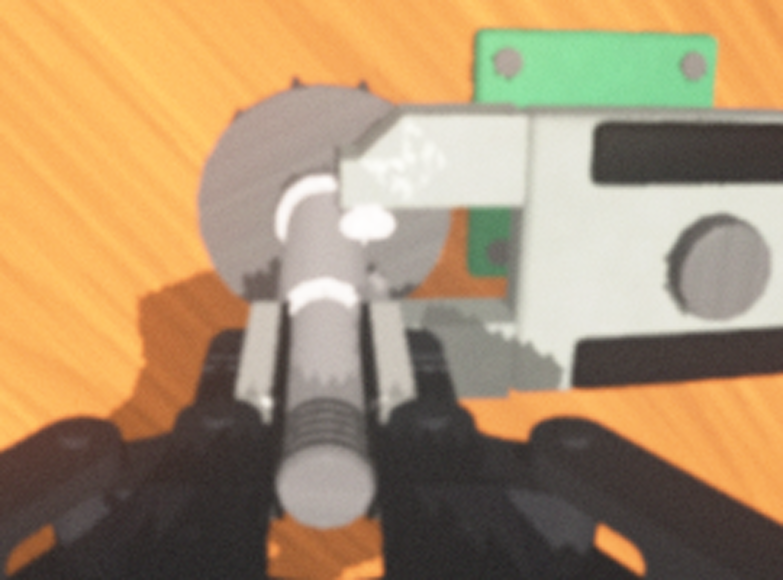

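{"fn": "send_rows", "kwargs": {"motion": [[[0.08,0.01,0,0,0,0],[0,0,0,0,0,0],[0,0,0,0,0,0],[0,0,0,0,0,0]]]}}

```text
time: 19.75
tool_pos: [0.5081, 0.0894, 0.1507]
tool_rot: [-0.286, -0.647, -0.286, 0.647]
contact_force: [-1.9, 4.0, -6.6]
gripper_width: 0.142
```

{"fn": "send_rows", "kwargs": {"motion": [[[0.08,0.01,0,0,0,0],[0,0,0,0,0,0],[0,0,0,0,0,0],[0,0,0,0,0,0],[0,0,0,0,0,0],[0,0,0,0,0,0]]]}}

```text
time: 20.25
tool_pos: [0.5084, 0.0894, 0.1507]
tool_rot: [-0.285, -0.646, -0.286, 0.648]
contact_force: [-4.9, 4.0, -5.7]
gripper_width: 0.146
```

{"fn": "send_rows", "kwargs": {"motion": [[[0,0,0,0,0,0],[0,0,0,0,0,0],[0,0,0,0,0,0],[0,0,0,0,0,0],[0,0,0,0,0,0],[0,0,0,0,0,0],[0,0,0,0,0,0],[0,0,0,0,0,0]]]}}

```text
time: 20.92
tool_pos: [0.5084, 0.0894, 0.1506]
tool_rot: [-0.285, -0.646, -0.286, 0.648]
contact_force: [-4.3, 4.2, -4.5]
gripper_width: 0.149
```

{"fn": "send_rows", "kwargs": {"motion": [[[-0.2,0.18,0,0,0,0],[-0.4,0.36,0,0,0,0],[-0.7,0.6,0,0,0,0],[-0.8,0.7,0,0,0,0],[-0.7,0.6,0,0,0,0],[-0.4,0.36,0.2,0,0,0],[-0.2,0.2,0.8,0,0,0],[0,0,1.6,0,0,0],[0,0,2.3,0,0,0],[0,0,2.6,0,0,0],[0,0,2.6,0,0,0],[0,0,2.6,0,0,0]]]}}

```text
time: 21.92
tool_pos: [0.4751, 0.1195, 0.2799]
tool_rot: [0.286, 0.647, 0.285, -0.646]
contact_force: [2.1, -0.2, -6.3]
gripper_width: 0.146
```

{"fn": "send_rows", "kwargs": {"motion": [[[0,0,2.6,0,0,0],[0.1,-0.4,2.0,0,0,0],[0.3,-1.1,1.2,0,0,0],[0.6,-1.9,0.5,0,0,0],[0.8,-2.6,0,0,0,0],[0.9,-2.9,0,0,0,0],[0.9,-2.9,0,0,0,0],[0.9,-2.9,0,0,0,0],[0.9,-2.9,0,0,0,0],[0.9,-2.9,0,0,0,0],[0.9,-2.9,0,0,0,0],[0.9,-2.9,0,0,0,0]]]}}

```text
time: 22.92
tool_pos: [0.556, -0.1459, 0.3404]
tool_rot: [-0.285, -0.647, -0.285, 0.647]
contact_force: [0.4, 0.1, -5.9]
gripper_width: 0.141
```

{"fn": "send_rows", "kwargs": {"motion": [[[0.8,-2.9,0,0,0,0],[0.8,-2.9,0,0,0,0],[0.7,-2.5,0,0,0,0],[0.5,-2.0,0,0,0,0],[0.2,-1.4,0,0,0,0],[0,-0.6,0,0,0,0],[0,0,0,0,0,0],[0,0,0,0,0,0]]]}}

```text
time: 23.58
tool_pos: [0.5859, -0.266, 0.3406]
tool_rot: [-0.285, -0.647, -0.286, 0.647]
contact_force: [0.0, 0.2, -6.7]
gripper_width: 0.149
```

```bash
python3 look.py w14 tray free_pocket passed_rotor
```

```text
23.5833 [ 0.5859 -0.266   0.3406] yaw -0.7389 xax [-6.0e-04  1.2e-03 -1.0e+00] F [ 0.01  0.22 -6.67] g 0.149
tray 0.89 [ 0.2466 -0.3078 -0.0032]
free_pocket 0.76 [ 0.2772 -0.3334  0.0068]
free_pocket 0.63 [ 0.5029 -0.3939  0.0074]
passed_rotor 0.61 [ 0.4523 -0.3056  0.0047]
```

View pics/w14.png

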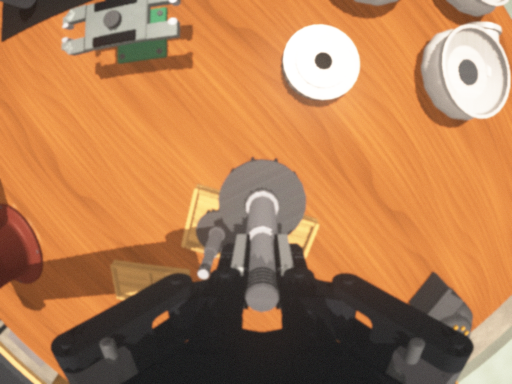

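Run:
```python
from h import *
im=cv2.imread('pics/top0.png'); cv2.imwrite('pics/tz.png',cv2.resize(im[170:255,335:435],None,fx=7,fy=7,interpolation=cv2.INTER_CUBIC))
```

```text
(no output)
```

View pics/tz.png

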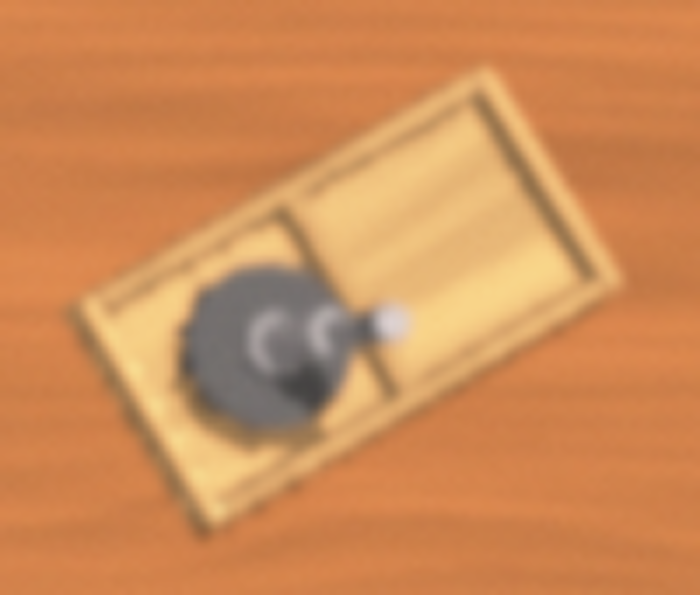

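Run:
```python
from h import *
c=[pz('top',335+a/7-.4,170+b/7-.4,.03)[:2] for a,b in [(80,302),(488,68),(622,285),(208,525)]]
c=np.array(c); print(c.round(4)); m=c.mean(0); print(m)
d=(c[1]+c[2]-c[0]-c[3]); print(np.linalg.norm(d)/2,np.linalg.norm(c[1]+c[0]-c[2]-c[3])/2); d/=np.linalg.norm(d); print('pocket',m+.052*d,'yaw',np.arctan2(d[1],d[0]))
```

```text
[[ 0.4707 -0.2285]
 [ 0.5782 -0.4132]
 [ 0.4827 -0.4689]
 [ 0.3754 -0.2823]]
[ 0.47673594 -0.34820235]
0.21451735422196813 0.1099951583251361
pocket [ 0.5027772  -0.39321183] yaw -1.0462811701609382
```

{"fn": "send_rows", "kwargs": {"motion": [[[-0.3,-0.5,0,0,0,0],[-0.8,-1.2,0,0,0,0],[-1.3,-2.0,0,0,0,0],[-1.5,-2.3,0,0,0,0],[-1.5,-2.3,0,0,0,0],[-1.3,-2.1,0,0,0,0],[-1.0,-1.5,0,0,0,0],[-0.5,-0.7,0,0,0,0],[-0.2,-0.3,-0.3,0,0,0],[0,0,-1.0,0,0,0],[0,0,-1.7,0,0,0],[0,0,-2.0,0,0,0]]]}}

```text
time: 24.78
tool_pos: [0.5032, -0.395, 0.2911]
tool_rot: [0.287, 0.647, 0.285, -0.646]
contact_force: [0.0, 0.3, -7.0]
gripper_width: 0.146
```

{"fn": "send_rows", "kwargs": {"motion": [[[0,0,-2.0,0,0,0],[0,0,-2.0,0,0,0],[0,0,-2.0,0,0,0],[0,0,-1.8,0,0,0],[0,0,-1.2,0,0,0],[0,0,-0.6,0,0,0],[0,0,0,0,0,0],[0,0,0,0,0,0]]]}}

```text
time: 25.45
tool_pos: [0.5026, -0.3954, 0.1952]
tool_rot: [0.286, 0.647, 0.286, -0.647]
contact_force: [0.6, 0.0, -6.0]
gripper_width: 0.144
```

```bash
python3 look.py w15 free_pocket tray
python3 - <<'E'
from h import *
im=manip.grab_frame('top')[:,:,::-1]; cv2.imwrite('pics/tz2.png',cv2.resize(im[150:275,315:455],None,fx=4,fy=4,interpolation=cv2.INTER_CUBIC))
E
```

```text
25.45 [ 0.5026 -0.3954  0.1952] yaw -0.7384 xax [ 5.e-04 -3.e-04 -1.e+00] F [ 0.61  0.04 -5.96] g 0.144
free_pocket 0.69 [ 0.2807 -0.3325  0.0056]
free_pocket 0.6 [ 0.5027 -0.3983  0.0057]
tray 0.95 [ 0.4789 -0.3474  0.0031]
tray 0.92 [ 0.2505 -0.3068  0.0016]
```

View pics/w15.png

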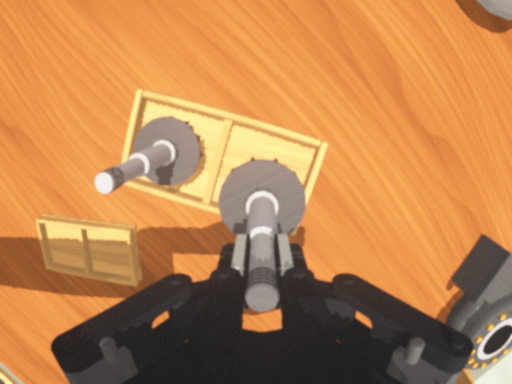

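View pics/tz2.png

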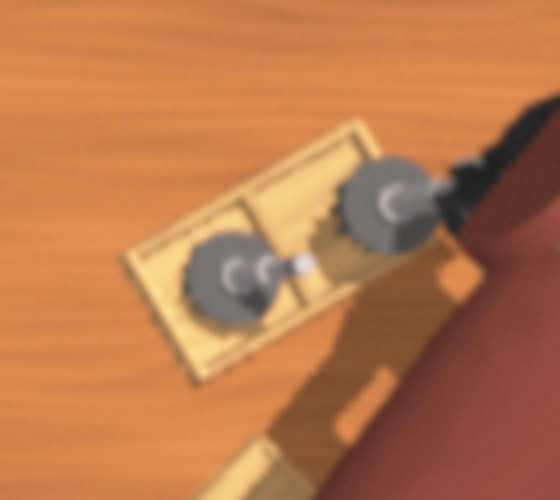

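Run:
```python
from h import *
d=np.load('w15.npz');M=(d['T'],d['K'])
A=pz('wrist',139,90,.03,M)[:2];B=pz('wrist',327,143,.03,M)[:2]; v=B-A;L=np.linalg.norm(v);v/=L
n=np.array([v[1],-v[0]]); print(A,B,L,'pocket',(A+B)/2+.052*v+n*.056,(A+B)/2+.052*v-n*.056)
print('wheel',pz('wrist',262,200,.0672+.042,M))
```

```text
[ 0.4716415  -0.23378843] [ 0.57912817 -0.41320936] 0.20915366352963988 pocket [ 0.5040691  -0.39688581] [ 0.60014747 -0.33932761]
wheel [ 0.50327235 -0.39496298  0.1092    ]
```

{"fn": "send_rows", "kwargs": {"motion": [[[0,0,-0.5,0,0,0],[0,0,-1.0,0,0,0],[0,0,-1.2,0,0,0],[0,0,-1.2,0,0,0],[0,0,-0.8,0,0,0],[0,0,-0.4,0,0,0],[0,0,-0.2,0,0,0],[0,0,0,0,0,0],[0,0,0,0,0,0]]]}}

```text
time: 26.4
tool_pos: [0.5024, -0.3958, 0.1422]
tool_rot: [0.286, 0.647, 0.285, -0.647]
contact_force: [-0.5, -1.4, -5.7]
gripper_width: 0.144
```

{"fn": "send_rows", "kwargs": {"motion": [[[0,0,-0.15,0,0,0],[0,0,-0.15,0,0,0],[0,0,0,0,0,0],[0,0,0,0,0,0]]]}}

```text
time: 26.73
tool_pos: [0.5022, -0.3956, 0.139]
tool_rot: [0.286, 0.647, 0.286, -0.647]
contact_force: [0.3, 0.7, -6.5]
gripper_width: 0.146
```

{"fn": "send_rows", "kwargs": {"motion": [[[0,0,-0.1,0,0,0],[0,0,-0.1,0,0,0],[0,0,0,0,0,0],[0,0,0,0,0,0]]]}}

```text
time: 27.07
tool_pos: [0.5021, -0.3955, 0.1366]
tool_rot: [-0.286, -0.647, -0.286, 0.647]
contact_force: [-0.7, -0.5, -6.8]
gripper_width: 0.147
```

{"fn": "send_rows", "kwargs": {"motion": [[[0,0,-0.1,0,0,0],[0,0,0,0,0,0],[0,0,0,0,0,0]]]}}

```text
time: 27.32
tool_pos: [0.5022, -0.3957, 0.1359]
tool_rot: [0.286, 0.647, 0.286, -0.647]
contact_force: [0.2, 0.2, -5.2]
gripper_width: 0.148
```

{"fn": "send_rows", "kwargs": {"motion": [[[0,0,-0.1,0,0,0],[0,0,0,0,0,0],[0,0,0,0,0,0]]]}}

```text
time: 27.57
tool_pos: [0.5024, -0.3958, 0.1359]
tool_rot: [0.286, 0.647, 0.285, -0.647]
contact_force: [-1.9, 1.8, 0.5]
gripper_width: 0.147
```

{"fn": "send_rows", "kwargs": {"motion": [[[0,0,0,0,0,0],[0,0,0,0,0,0],[0,0,0,0,0,0],[0,0,0,0,0,0],[0,0,0,0,0,0],[0,0,0,0,0,0]]], "fingers": 0.3}}

```text
time: 28.07
tool_pos: [0.5023, -0.3957, 0.135]
tool_rot: [0.286, 0.647, 0.286, -0.647]
contact_force: [-0.4, 0.4, 0.7]
gripper_width: 0.702
```

```bash
python3 look.py w16
```

```text
28.0667 [ 0.5023 -0.3957  0.135 ] yaw -0.739 xax [ 3.e-04 -3.e-04 -1.e+00] F [-0.43  0.37  0.74] g 0.702
```

View pics/w16.png

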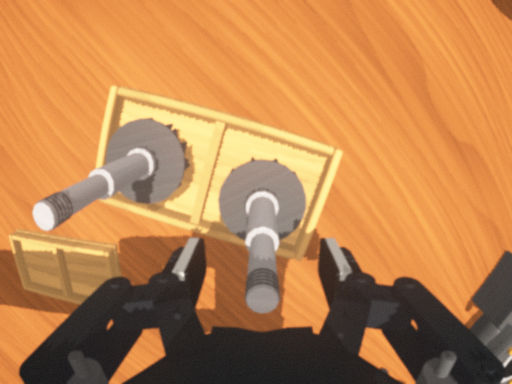

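Rotor stands in the pocket's middle (wheel at pixel (262,200)), fingers clear on both sides. Retract straight up.

{"fn": "send_rows", "kwargs": {"motion": [[[0,0,0.5,0,0,0],[0,0,1.2,0,0,0],[0,0,2.0,0,0,0],[0,0,2.5,0,0,0],[0,0,2.5,0,0,0],[0,0,2.5,0,0,0],[0,0,2.0,0,0,0],[0,0,1.5,0,0,0],[0,0,0.8,0,0,0],[0,0,0,0,0,0],[0,0,0,0,0,0]]]}}

```text
time: 29.03
tool_pos: [0.5021, -0.3955, 0.2895]
tool_rot: [-0.286, -0.647, -0.286, 0.647]
contact_force: [-0.4, -0.2, -0.0]
gripper_width: 0.702
```

```bash
python3 look.py w17
python3 - <<'E'
from h import *
im=manip.grab_frame('scene')[:,:,::-1]; cv2.imwrite('pics/s2.png',im)
for n in ['scene']:
  T,_=c2w(n)
  for q in ["rotor","passed_rotor","short_rotor","oil_bottle"]:
    for r in manip.landmark_of(q,n)[:4]: print(q,round(r['confidence'],2),(T@np.append(r['centre'],1))[:3].round(3))
E
```

```text
29.0333 [ 0.5021 -0.3955  0.2895] yaw -0.7389 xax [-2.e-04  2.e-04 -1.e+00] F [-0.37 -0.22 -0.04] g 0.702
rotor 0.65 [ 0.496 -0.402  0.009]
rotor 0.61 [0.548 0.584 0.003]
passed_rotor 0.74 [ 0.454 -0.307  0.007]
short_rotor 0.75 [0.575 0.289 0.006]
oil_bottle 0.93 [0.475 0.317 0.004]
```

View pics/w17.png

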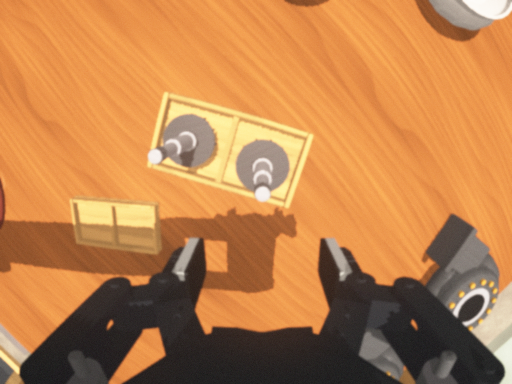

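View pics/s2.png

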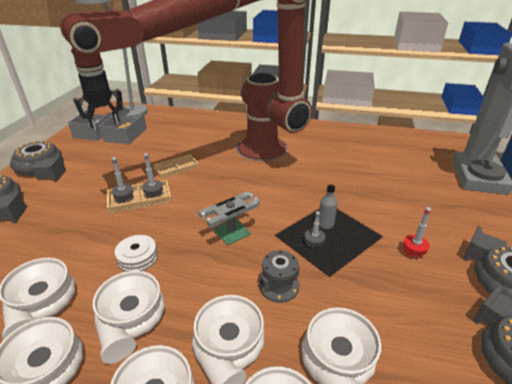

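Run:
```python
from h import *
d=np.load('w17.npz');M=(d['T'],d['K'])
print(pz('wrist',262.5,165,.05,M),pz('wrist',263,194,.178,M))
c=[pz('wrist',*a,.03,M)[:2] for a in [(166,94),(312,135),(290,206),(149,166)]]
c=np.array(c);m=c.mean(0);v=c[1]+c[2]-c[0]-c[3];print(np.linalg.norm(v)/2);v/=np.linalg.norm(v);print('pocket',m+.052*v)
manip.job_done()
```

```text
[ 0.50256866 -0.39622997  0.05      ] [ 0.50168081 -0.39748682  0.178     ]
0.2100072046253601
pocket [ 0.50619648 -0.39602852]
the job is handed in; nothing more can be done
```

The rotor was gauged at both ends and now stands upright in the free pocket of the larger tray. I released it and handed the job in at about 29 s of the 64 s limit; no verdict is reported.

- **Go gap:** The journal went through until its axis was about 27 mm inside the mouth, within the required 22 to 32 mm. On the way in it touched the near anvil with about 5 N. I moved it sideways to clear that and then drew it out freely.
- **No-go gap:** The anvils stopped the journal about 4 mm outside the mouth. It was pressed there with about 4 to 6 N for more than a second. At the end the force pointed straight back, as it should with both anvils in contact.
- **Placing:** At touchdown the tool force dropped from about 6 N to near zero before the fingers opened.

**Last checks:**
- **Rotor in pocket:** The wrist camera put the rotor about 4 mm from the pocket centre, against a limit of 16 mm, and its wheel and tip lined up to about 1.5 mm.
- **Other rotors and bottle:** The scene camera showed the short rotor, the oil bottle and the passed rotor within about 3 mm of where they began.
- **Gripper:** It was well above everything and open, with no force on it.
- **Disagreement:** The scene network put the rotor about 10 mm away from the wrist measurement. Even so, it agrees that the rotor is in the pocket, and I trusted the wrist picture.

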